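# Tare the dish, weigh the rye loaf and print its label

### The arm

A 7-joint arm with a two-finger parallel gripper is mounted at the origin on the work surface. World frame = base frame: x ahead of the robot, y to its left, z up, the work surface at z = 0. Lengths are in m, angles in rad, forces in N, time in s.
With the tool pointing down it reaches from about 0.4 to 0.85 m from the base axis. Payload 4.5 kg.
Tool frame: the origin (TCP) lies between the finger pads; the fingertips stand 11 mm ahead of it and the grasp point (between the pads) lies 8 mm behind it (r.tip_reach is the distance from the TCP to the fingertips, in m); x points along the fingers, y is the direction in which the jaws open and shut, and the axes are right-handed (so a half turn about x gives the same grasp; the last joint's range is limited). The gripper opens to 88 mm and grips with 3 to 60 N. Pads are 18 mm wide; open, the fingers measure 123 mm over their backs; the gripper's body (75 mm by 187 mm) begins 45 mm behind the grasp point.
Start: joints at [1.297, 0.689, -0.195, 1.565, 0.157, 0.902, -0.215], TCP at [0.189, -0.596, 0.25] pointing down, gripper open.
Joint ranges: [-3.01, 3.01], [-0.46, 2.08], [-1.47, 1.51], [0.13, 2.56], [-1, 4.14], [0.04, 2.09], [-2.66, 2.66]. Speed limits (rad/s): [2.57, 2.57, 3.14, 3.14, 3.14, 3.14, 3.14].

### API

Orientations are given as a unit quaternion [x, y, z, w].
In Python, from plant import r gives the robot as it stands.
- The arm moves only by the tool drive_tool, never from a script. Its argument "deltas" is a list of rows, each a list of 3 entries, a list of its own where there are three numbers: the turn, a rotation vector about the tool's x, y, z in degrees, then the shift along the tool's x, y, z in cm, then the finger opening in cm, from 0 to 8.81. A call has 1 to 12 rows; each row shifts and turns the commanded pose from where the row before left it, along the tool's axes as they then stand; what a row does not reach is not made up. A row lasts 1/12 s, in which the tool goes at most 41.7 mm and 7.16 degrees, less where a joint would pass 70% of its speed; a pose out of reach is approached as far as the arm can. A call is refused whole if a number of a shift passes 4.17 or a number of a turn 7.16, either way. A call with a gripper value outside its range is refused whole. The fingers move at their own pace and stop on an object; "force" is the grip in N (left out, the last holds). Time passes only in rows, so rows that do not move let the fingers close. It gives the time, the measured TCP pose, the force and the opening at its end, in the units of the state.
- r.get_state(): the state, without advancing time (a new reading comes with each control period).
- r.snapshot(name): name is "scene" or "top"; returns a dict with "color" (480x640x3 uint8, red, green, blue), "fov_y" (degrees; the focal length in pixels is half the picture's height over the tangent of half this angle, whatever the lens; pixels are square), "cx", "cy" (the principal point, pixels), "extrinsics" (4x4, takes a point from world to camera coordinates). Camera axes: x right, y up, looking along -z (the intrinsics and any distortion apply to the point x, -y, -z); pixel columns grow to the right and rows downward; lengths in m; the calibration is good to about 2 mm. A picture is of the moment at which its call begins. There is no depth.
- r.finish_job(): hands the job in, once; it reports no verdict.
The state is a dict: "clock": time; "q": joint angles; "qd": joint speeds; "joint_torque": joint torques, N m; "tool_pos": TCP position; "eef_rot": TCP orientation; "contact_force": force on the tool from outside, world axes, zero at the start; "moment": the same for the moment, N m; "opening": opening from 0.0 (shut) to 1.0 (fully open).
Only numpy, scipy, OpenCV 4.12 (cv2) and the standard library are available. Lean on these libraries where they do the work, as an engineer would, in place of code of your own. Each camera call takes 0.05 s, during which the arm holds its last target. There are 200 camera calls.

### The job

Price the loaf: with only the empty blue dish standing on the scale, push the yellow tare button fully down and let it come back up. Then set the loaf gently, right way up, flat on the bottom of the dish and let go of it, with the dish still standing on the pan. Last, push the green label button fully down and let it come back up; never push the red cancel button, green before the loaf lies in the dish or yellow once it does, and leave the jam jar, the mug, the spreading knife and the slice of bread where they are.

Things in the scene. Friction and masses are not known exactly. Their poses are not given: they have to be found in the camera images.
- tare (a joint): the YELLOW tare button's plunger: round spring button, cap diameter 44 mm, standing 18 mm above the console face (top at about 66 mm above the counter), in a black round collar 60 mm wide. joint value in m: 0 = up, 0.008 = fully down on its stop; it moves straight down. The spring needs about 1.5 N to start and 5 N to bottom out, and brings it back up when let go.
- tare_top (a point): yellow tare button: centre of the cap's top face; moves down with the cap. The three buttons stand in a row 68 mm apart on the console; which colour stands where changes.
- label (a joint): the GREEN label (print) button's plunger: round spring button, cap diameter 44 mm, standing 18 mm above the console face (top at about 66 mm above the counter), in a black round collar 60 mm wide. joint value in m: 0 = up, 0.008 = fully down on its stop; it moves straight down. The spring needs about 1.5 N to start and 5 N to bottom out, and brings it back up when let go.
- label_top (a point): green label button: centre of the cap's top face; moves down with the cap. The three buttons stand in a row 68 mm apart on the console; which colour stands where changes.
- cancel (a joint): the RED cancel button's plunger, never to be pushed: round spring button, cap diameter 44 mm, standing 18 mm above the console face (top at about 66 mm above the counter), in a black round collar 60 mm wide. joint value in m: 0 = up, 0.008 = fully down on its stop; it moves straight down. The spring needs about 1.5 N to start and 5 N to bottom out, and brings it back up when let go.
- cancel_top (a point): red cancel button: centre of the cap's top face; moves down with the cap. The three buttons stand in a row 68 mm apart on the console; which colour stands where changes.
- console: grey box with an aluminium face, 110 x 250 x 48 mm (x, y, z), fixed to the counter, carrying the three buttons in a row along its own y. It stands to the left or to the right of the scale, the cutting board on the other side. Origin: centre of its underside.
- loaf: dark brown seeded rye loaf, rigid, 150 x 60 x 63 mm (x, y, z), about 0.4 kg, lying on the cutting board. Origin: centre of its underside; x along its length, y across, z up. Its sides are flat up to 54 mm height, above which the top is a little narrower (48 mm).
- dish: blue rectangular open dish, outside 190 x 115 x 34 mm (x, y, z), walls and floor 4 mm thick (inside 182 x 107 mm, 30 mm deep), 0.3 kg, loose, standing empty on the scale's pan. Origin: centre of its underside; x along its length, z up.
- scale: grey counter scale fixed to the counter, with a steel pan 230 x 200 mm (x, y) whose top is 70 mm above the counter, and a black screen housing 62 mm high beyond the pan at its +x end. The pan does not sink. Origin: centre of the underside, below the pan's centre.
- board: oak cutting board, 330 x 240 x 18 mm (x, y, z), fixed to the counter. Origin: centre of its underside.
- spreader: spreading knife with a wooden handle, 213 mm long (along x), 14 mm high, on the board beside the loaf; leave it. Origin: underside, near mid-length.
- slice: slice of bread with red jam, 80 x 85 x 14 mm, on the board at the loaf's robot-side end; leave it. Origin: centre of its underside.
- jam_jar: dark red jam jar, diameter 62 mm, 90 mm high, on the counter; leave it. Origin: centre of its underside.
- mug: white mug, diameter 72 mm, 85 mm high, on the counter; leave it. Origin: centre of its underside. (A bowl, a honey jar and a green tin up to 120 mm high stand beyond the scale, out of the way.)
There are look-alikes about, which are no part of the job. Of the things that look like the dish, the largest one is meant.

How it is judged:
On the way, in this order (a step that is already met when the one before it is completed fails the run):
1. yellow tare button fully down (at least 7.2 of its 8 mm) with the dish on the pan, the loaf away from it and the robot touching neither dish nor scale (value of joint tare above 0.0072 m and contact force between loaf and dish below 0.05 N and contact force between each of the arm, the fingers and dish below 0.3 N and contact force between each of the arm, the fingers and scale below 0.3 N and horizontal distance between loaf and dish above 0.15 m and x of dish in the frame of scale between -0.04 and 0.04 m and y of dish in the frame of scale between -0.045 and 0.045 m and z of dish in the frame of scale between 0.064 and 0.076 m and angle between dish's own z axis and vertical below 0.06 rad), for 0.05 s.
2. yellow button back up (value of joint tare below 0.0015 m), for 0.1 s.
3. loaf lying right way up on the dish's floor, released and at rest, the dish on the pan (x of loaf in the frame of dish between -0.04 and 0.04 m and y of loaf in the frame of dish between -0.04 and 0.04 m and z of loaf in the frame of dish below 0.011 m and angle between loaf's own z axis and vertical below 0.12 rad and x of dish in the frame of scale between -0.04 and 0.04 m and y of dish in the frame of scale between -0.045 and 0.045 m and z of dish in the frame of scale between 0.064 and 0.076 m and angle between dish's own z axis and vertical below 0.06 rad and contact force between the fingers and loaf below 0.1 N and contact force between the fingers and dish below 0.1 N and linear speed of each of loaf, dish below 0.02 m/s), for 0.2 s.
4. green label button fully down (at least 7.2 of its 8 mm), with the loaf lying in the dish on the pan (value of joint label above 0.0072 m and x of loaf in the frame of dish between -0.04 and 0.04 m and y of loaf in the frame of dish between -0.04 and 0.04 m and z of loaf in the frame of dish below 0.011 m and angle between loaf's own z axis and vertical below 0.12 rad and x of dish in the frame of scale between -0.04 and 0.04 m and y of dish in the frame of scale between -0.045 and 0.045 m and z of dish in the frame of scale between 0.064 and 0.076 m and angle between dish's own z axis and vertical below 0.06 rad), for 0.05 s.
5. green button back up (value of joint label below 0.0015 m), for 0.1 s.
At the end, for the whole second after the job is handed in: Loaf right way up (0.12 rad), at rest and released on the dish's floor (undersides at most 11 mm apart, centres within 40 mm along each dish axis); dish level on the pan (centres within 40 mm along, 45 mm across); all three buttons back up (1.5 mm) (all of step 3 and value of joint each of tare, label, cancel below 0.0015 m); the robot touches nothing.
It fails at once if the red cancel button pushed (more than 3 mm) (value of joint cancel above 0.003 m).
It fails at once if the green label button pushed (more than 4 mm) before the loaf lies in the dish (value of joint label above 0.004 m and not (x of loaf in the frame of dish between -0.04 and 0.04 m and y of loaf in the frame of dish between -0.04 and 0.04 m and z of loaf in the frame of dish below 0.011 m and angle between loaf's own z axis and vertical below 0.12 rad)).
It fails at once if the yellow tare button pushed (more than 4 mm) with the loaf at the dish (value of joint tare above 0.004 m and distance between loaf and dish below 0.08 m).
It fails at once if the loaf dropped (falling faster than 0.6 m/s with no finger on it) (linear speed of loaf above 0.6 m/s and contact force between the fingers and loaf below 0.05 N).
It fails at once if the jam jar, mug, spreading knife or slice moved by more than 30 mm (distance of any of jam_jar, mug, spreader, slice from where it was at the start of the episode above 0.03 m).
It also fails if it takes over 64 s, if anything falls off the work surface, if the arm or the gripper's body presses on something with over 40 N, if the wrist force passes 120 N, or if a joint passes its speed limit or range.

## Working session

There is one attempt and no reset: what is moved stays moved. The work goes in short steps, Python scripts to look and compute and a tool call to move; the robot and the scene stay as the last step left them, time stands still between calls to the robot, and variables do not carry over. Pictures are saved under pics/ and viewed, about 8 in all and at most 12, crops included, and the job is handed in when it is done.

Besides the shell and the picture viewer there is one more tool, called after "Request:" as name(argument=value, ...), one argument or row to a line, values as JSON. drive_tool: Moves the arm, as the interface text tells. Its arguments: {"type":"object","properties":{"deltas":{"type":"array","items":{"type":"array"}},"force":{"type":"number"}},"required":["deltas"]}

```bash
mkdir -p pics; cat > h.py <<'E'
import numpy as np, cv2
from plant import r
def snap(n):
    s=r.snapshot(n); return s
def f(s): return 240/np.tan(np.radians(s["fov_y"])/2)
def ray(s,u,v,z):
    E=np.array(s["extrinsics"]); R,t=E[:3,:3],E[:3,3]
    d=R.T@np.array([(u-s["cx"])/f(s),-(v-s["cy"])/f(s),-1]); c=-R.T@t
    return c+d*(z-c[2])/d[2]
def proj(s,p):
    E=np.array(s["extrinsics"]); c=E[:3,:3]@np.array(p)+E[:3,3]
    return s["cx"]+f(s)*c[0]/-c[2], s["cy"]-f(s)*c[1]/-c[2]
def save(n,img): cv2.imwrite("pics/"+n+".png",img[:,:,::-1])
E
python3 - <<'E'
from h import *
for n in("top","scene"):
    s=snap(n); save(n+"0",s["color"]); print({k:v for k,v in s.items() if k!="color"})
st=r.get_state(); print(st["clock"],st["tool_pos"],st["eef_rot"],r.tip_reach)
E
```

```text
{'fov_y': 55.66113741158255, 'cx': 320.9798596786979, 'cy': 236.0861053771255, 'extrinsics': array([[-9.41221608e-03, -9.99955559e-01,  5.38245896e-04,
         5.79754784e-03],
       [ 9.85136640e-01, -9.18040320e-03,  1.71527026e-01,
        -5.10896017e-01],
       [-1.71514462e-01,  2.14469519e-03,  9.85179268e-01,
        -9.07329679e-01],
       [ 0.00000000e+00,  0.00000000e+00,  0.00000000e+00,
         1.00000000e+00]])}
{'fov_y': 48.57352561825594, 'cx': 320.446274375391, 'cy': 240.43105238509682, 'extrinsics': array([[ 0.80154534,  0.59776756,  0.01410715, -0.39183966],
       [-0.47708234,  0.62514047,  0.6177312 ,  0.20706241],
       [ 0.36044072, -0.50186984,  0.78626278, -1.56322474],
       [ 0.        ,  0.        ,  0.        ,  1.        ]])}
0.1 [ 0.18915941 -0.59512735  0.24902627] [-0.69862805 -0.10897514  0.69886203 -0.10786623] 0.011
```

View pics/top0.png

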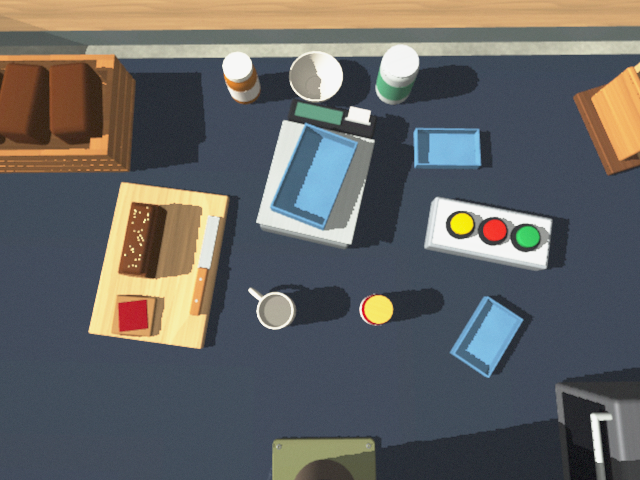

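View pics/scene0.png

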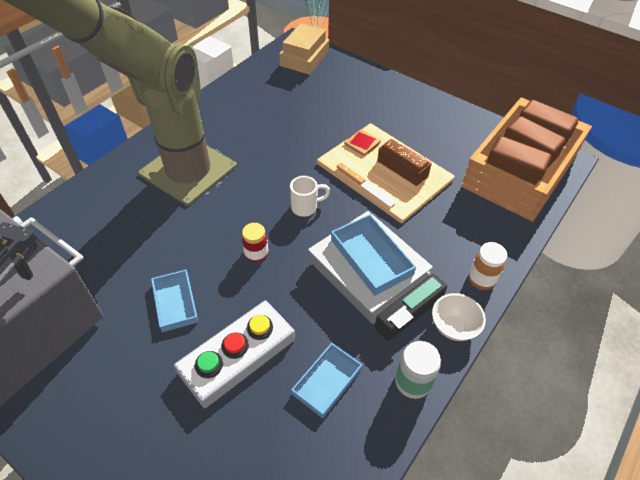

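```bash
python3 - <<'E'
from h import *
S={n:snap(n) for n in("top","scene")}
for n,s in S.items():
    E=np.array(s["extrinsics"]); print(n,"cam",np.round(-E[:3,:3].T@E[:3,3],3))
    hsv=cv2.cvtColor(s["color"],cv2.COLOR_RGB2HSV)
    for c,lo,hi in(("yel",(24,180,150),(34,255,255)),("grn",(50,150,80),(75,255,255)),("red",(0,200,120),(6,255,255)),("blue",(98,100,90),(112,255,255)),("brown",(4,90,25),(14,255,125))):
        m=cv2.inRange(hsv,lo,hi)
        if c=="brown":m=cv2.morphologyEx(m,cv2.MORPH_CLOSE,np.ones((5,5)))
        cs,_=cv2.findContours(m,cv2.RETR_EXTERNAL,cv2.CHAIN_APPROX_NONE)
        for k in cs:
            if cv2.contourArea(k)<150: continue
            z={"blue":.104,"brown":.081}.get(c,.066)
            P=np.array([ray(s,u,v,z)[:2] for u,v in k[:,0]],np.float32)
            R=cv2.minAreaRect(P*1000)
            u,v=k[:,0].mean(0)
            print(n,c,"px",int(u),int(v),"A",int(cv2.contourArea(k)),"rect c",np.round(R[0],1),"sz",np.round(R[1],1),"ang",round(R[2],1))
s=S["top"]["color"]
a=cv2.resize(s[190:290,100:200],(400,400),interpolation=cv2.INTER_CUBIC)
b=cv2.resize(s[110:240,250:380],(400,400),interpolation=cv2.INTER_CUBIC)
save("crop1",np.hstack([a,b]))
E
```

```text
top cam [0.348 0.003 0.982]
top yel px 461 223 A 341 rect c [ 530.8 -287.9] sz [43.2 44.4] ang 86.7
top grn px 527 236 A 364 rect c [ 503.4 -421.1] sz [47.5 41.5] ang 89.5
top red px 494 229 A 330 rect c [ 517.6 -354.7] sz [43.9 39.6] ang 89.5
top blue px 486 336 A 3150 rect c [ 307.2 -309.5] sz [ 86.  132.8] ang 55.5
top blue px 446 147 A 2563 rect c [ 679.8 -255.6] sz [135.7  85.2] ang 89.5
top blue px 313 175 A 5147 rect c [625.7  14.2] sz [115.1 195.1] ang 68.0
top brown px 146 240 A 1395 rect c [500.9 355.8] sz [ 70.4 147.5] ang 83.9
top brown px 59 130 A 12601 rect c [769.3 539.2] sz [257.5 292.1] ang 1.7
scene cam [ 0.976 -0.68   1.107]
scene grn px 207 360 A 259 rect c [ 502.  -419.1] sz [39.  41.6] ang 56.1
scene blue px 325 379 A 2478 rect c [ 734.8 -310.5] sz [136.1  81.8] ang 88.5
scene blue px 172 301 A 871 rect c [ 356.7 -365.9] sz [ 81.3 141. ] ang 55.2
scene blue px 371 256 A 3111 rect c [632.3   6.9] sz [123.9 203.2] ang 68.0
scene blue px 95 133 A 2223 rect c [-222.3 -117.5] sz [184.7 186.5] ang 89.4
scene blue px 609 128 A 2836 rect c [924.6 799.4] sz [187.6 279.8] ang 16.3
scene brown px 398 162 A 921 rect c [513.7 336.8] sz [ 94.1 182.3] ang 83.5
scene brown px 532 144 A 1810 rect c [776.3 639. ] sz [195.6 327.2] ang 0.7
scene brown px 19 86 A 167 rect c [-616.5 -104.2] sz [ 20.2 185.3] ang 70.2
scene brown px 15 23 A 277 rect c [-954.6   97.5] sz [ 83.9 143.1] ang 1.6
scene brown px 490 51 A 25062 rect c [463.8 984.4] sz [1109.1  687.8] ang 38.3
```

View pics/crop1.png

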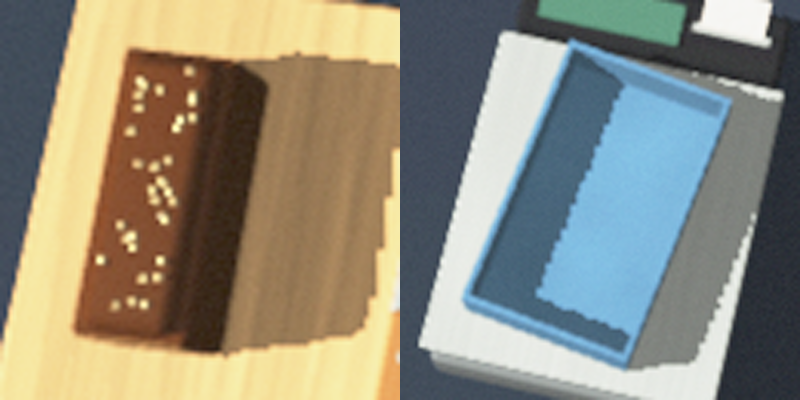

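```bash
python3 - <<'E'
from h import *
s=snap("top")
A=lambda u,v,z: ray(s,100+u/4,190+v/4,z)*1000
B=lambda u,v,z: ray(s,250+u/3.077,110+v/3.077,z)*1000
L={"farL":A(130,51,72),"nearL":A(76,331,.072),"farR":A(266,85,.018),"nearR":A(225,351,.018),"farRtop":A(238,62,.072)}
L["farL"]=A(130,51,.072)
for k,v in L.items(): print(k,v.round(1))
for a,b in(("nearL","farL"),("nearR","farR")):
    d=(L[b]-L[a])[:2]; print(a,b,np.linalg.norm(d).round(1),np.degrees(np.arctan2(d[1],d[0])).round(1))
print("c",((L["farL"]+L["nearL"]+L["farR"]+L["nearR"])/4).round(1))
D=[B(*p,.104) for p in((173,40),(331,101),(229,367),(64,299))]
for i in range(4):
    d=(D[i]-D[i-1])[:2]; print(D[i].round(1),np.linalg.norm(d).round(1),np.degrees(np.arctan2(d[1],d[0])).round(1))
print("dish",np.mean(D,0).round(1))
s=snap("scene")
m=np.zeros(1)
for nm,c,z in(("loaf",(383,134,447,194),0),):
    x0,y0,x1,y1=370,125,450,205
    save("crop2",cv2.resize(s["color"][y0:y1,x0:x1],(560,560),interpolation=cv2.INTER_CUBIC))
from scipy.spatial.transform import Rotation as R
st=r.get_state(); print(R.from_quat(st["eef_rot"]).as_matrix().round(3),st["opening"])
E
```

```text
farL [579.3 388.   72. ]
nearL [435.3 406.1  72. ]
farR [573.3 335.9  18. ]
nearR [429.2 350.5  18. ]
farRtop [572.9 332.2  72. ]
nearL farL 145.1 -7.2
nearR farR 144.9 -5.8
c [504.3 370.1  45. ]
[735.9  29.1 104. ] 190.0 -21.9
[692.2 -75.  104. ] 113.0 -112.8
[514.   -5.7 104. ] 191.1 158.8
[559.6 100.  104. ] 115.1 66.7
dish [625.4  12.1 104. ]
[[-0.     0.303 -0.953]
 [ 0.001 -0.953 -0.303]
 [-1.    -0.001  0.   ]] 0.9984789568862359
```

View pics/crop2.png

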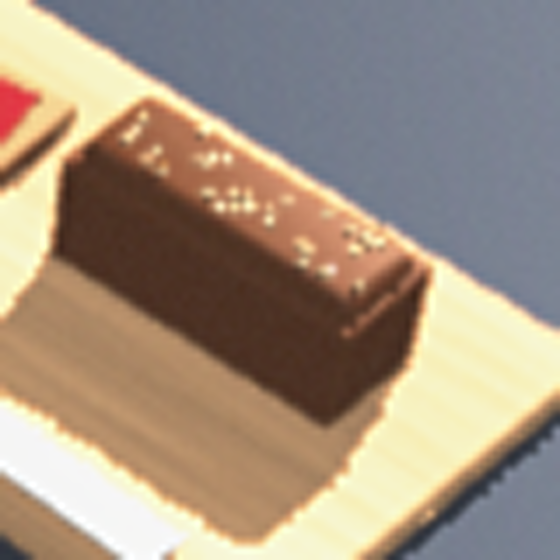

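Checks so far:
- **Dish:** the blue one at top px (313,175) measures 190x115 and stands on the pan. The blue ones at (446,147) and (486,336) are about 135x85, so they are look-alikes.
- **Loaf:** the seeded one on the board at px (146,240). The basket loaves are not it.
- **Buttons:** yellow (461,223), red (494,229) and green (527,236), 68 mm apart as described.

First I move above yellow.

Request:
drive_tool(
  deltas=[
    [[0,0,0],[0,-1.57,-3.49],0],
    [[0,0,0],[0,-1.57,-3.49],0],
    [[0,0,0],[0,-1.57,-3.49],0],
    [[0,0,0],[0,-1.57,-3.49],0],
    [[0,0,0],[0,-1.57,-3.49],0],
    [[0,0,0],[0,-1.57,-3.49],0],
    [[0,0,0],[0,-1.57,-3.49],0],
    [[0,0,0],[0,-1.57,-3.49],0],
    [[0,0,0],[0,-1.57,-3.49],0],
    [[0,0,0],[0,-1.57,-3.49],0],
    [[0,0,0],[0,-1.57,-3.49],0],
    [[0,0,0],[0,-1.57,-3.49],0],
  ],
  force=20,
)

```text
clock: 1.3
tool_pos: [0.5326, -0.2877, 0.2498]
eef_rot: [-0.699, -0.108, 0.699, -0.108]
contact_force: [0.3, -0.1, -0.5]
opening: 0.115
```

Request:
drive_tool(
  deltas=[
    [[0,0,0],[3,0,0],0],
    [[0,0,0],[3,0,0],0],
    [[0,0,0],[3,0,0],0],
    [[0,0,0],[3,0,0],0],
    [[0,0,0],[2,0,0],0],
    [[0,0,0],[0,0,0],0],
  ],
)

```text
clock: 1.8
tool_pos: [0.5287, -0.2878, 0.1056]
eef_rot: [-0.696, -0.11, 0.701, -0.107]
contact_force: [-0.1, 0.4, -0.1]
opening: 0.003
```

```bash
python3 - <<'E'
from h import *
from scipy.spatial.transform import Rotation as R
st=r.get_state(); M=R.from_quat(st["eef_rot"]).as_matrix();print(st["clock"],st["tool_pos"],M.round(3),st["contact_force"])
print("to yellow, cm tool", (M.T@(np.array([.531,-.288,st["tool_pos"][2]])-st["tool_pos"])*100).round(2))
s=snap("scene")
for p in((325,425),(55,255),(410,358)): print(ray(s,370+p[0]/7,125+p[1]/7,.018).round(4))
for p in((80,157),(345,335),(430,268),(430,268)): print("z.072",ray(s,370+p[0]/7,125+p[1]/7,.072).round(4))
save("press1",s["color"][250:420,120:360])
E
```

```text
1.8 [ 0.52866859 -0.28777745  0.10556694] [[-0.008  0.303 -0.953]
 [ 0.003 -0.953 -0.303]
 [-1.    -0.006  0.006]] [-0.14394821  0.42158517 -0.05506436]
to yellow, cm tool [-0.    0.09 -0.22]
[0.5759 0.3393 0.018 ]
[0.4346 0.356  0.018 ]
[0.5843 0.394  0.018 ]
z.072 [0.4381 0.3597 0.072 ]
z.072 [0.577  0.3362 0.072 ]
z.072 [0.5849 0.3901 0.072 ]
z.072 [0.5849 0.3901 0.072 ]
```

View pics/press1.png

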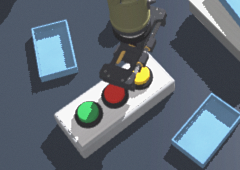

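Request:
drive_tool(
  deltas=[
    [[0,0,0],[0,0.1,-0.2],0],
    [[0,0,0],[1.5,0,0],0],
    [[0,0,0],[1,0,0],0],
    [[0,0,0],[0.7,0,0],0],
    [[0,0,0],[0.5,0,0],0],
    [[0,0,0],[0,0,0],0],
    [[0,0,0],[0,0,0],0],
  ],
)

```text
clock: 2.43
tool_pos: [0.5348, -0.2901, 0.0754]
eef_rot: [0.7, 0.108, -0.698, 0.109]
contact_force: [-1.6, 1.8, 13.8]
opening: 0.004
```

```bash
python3 - <<'E'
from h import *
a=snap("scene"); b=snap("top")
print(proj(a,(.531,-.288,.066)),proj(b,(.531,-.288,.066)))
A=cv2.resize(a["color"][270:390,180:310],None,fx=3,fy=3,interpolation=cv2.INTER_CUBIC)
B=cv2.resize(b["color"][170:290,410:540],None,fx=3,fy=3,interpolation=cv2.INTER_CUBIC)
save("press2",np.hstack([A,B])); st=r.get_state(); print(st["tool_pos"],st["contact_force"],st["moment"])
E
```

```text
(np.float64(258.2522998964191), np.float64(324.38733545724057)) (np.float64(461.5604684412666), np.float64(223.3451359708901))
[ 0.53481236 -0.29008558  0.07534975] [-2.4260004   1.64764926 14.21598737] [0.21770688 0.38283587 0.00093046]
```

View pics/press2.png

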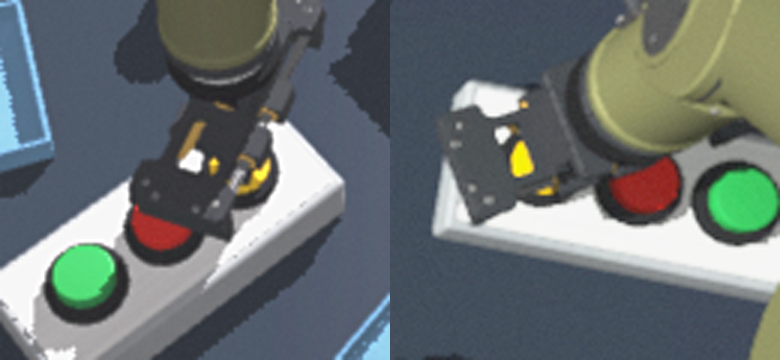

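Request:
drive_tool(
  deltas=[
    [[0,0,0],[0.1,-0.3,0.3],0],
    [[0,0,0],[0.1,0,0],0],
    [[0,0,0],[0,0,0],0],
  ],
)

```text
clock: 2.78
tool_pos: [0.5347, -0.29, 0.0753]
eef_rot: [0.702, 0.106, -0.695, 0.111]
contact_force: [1.1, -0.5, 20.6]
opening: 0.004
```

Request:
drive_tool(
  deltas=[
    [[0,0,0],[-0.5,0,0],0],
    [[0,0,0],[-0.2,0,0],0],
    [[0,0,0],[0,0,0],0],
    [[0,0,0],[0,0,0],0],
  ],
)

```text
clock: 3.12
tool_pos: [0.5311, -0.2882, 0.0785]
eef_rot: [0.7, 0.108, -0.698, 0.109]
contact_force: [2.0, -1.6, 2.5]
opening: 0.011
```

Request:
drive_tool(
  deltas=[
    [[0,0,0],[-0.4,0,0],0],
    [[0,0,0],[0,0,0],0],
    [[0,0,0],[0,0,0],0],
  ],
)

```text
clock: 3.37
tool_pos: [0.5295, -0.2874, 0.0816]
eef_rot: [-0.699, -0.109, 0.699, -0.108]
contact_force: [1.0, -0.9, 2.2]
opening: 0.006
```

Request:
drive_tool(
  deltas=[
    [[0,0,0],[-2,0,0],0],
    [[0,0,0],[-4,0,0],0],
    [[0,0,0],[-4,0,0],2],
    [[6,0,0],[-4,0,0],4],
    [[6,0,0],[-3,0,0],8.8],
    [[6,0,0],[0,0,0],8.8],
    [[6,0,0],[0,0,0],8.8],
    [[0,0,0],[0,0,0],8.8],
  ],
)

```text
clock: 4.03
tool_pos: [0.5286, -0.287, 0.2513]
eef_rot: [-0.705, 0.04, 0.707, 0.04]
contact_force: [-0.0, -0.1, -0.5]
opening: 0.433
```

Request:
drive_tool(
  deltas=[
    [[0,0,0],[0,-3,0.4],8.8],
    [[0,0,0],[0,-3.6,0.5],8.8],
    [[0,0,0],[0,-3.6,0.5],8.8],
    [[0,0,0],[0,-3.6,0.5],8.8],
    [[0,0,0],[0,-3.6,0.5],8.8],
    [[0,0,0],[0,-3.6,0.5],8.8],
    [[0,0,0],[0,-3.6,0.5],8.8],
    [[0,0,0],[0,-3.6,0.5],8.8],
    [[0,0,0],[0,-3.6,0.5],8.8],
    [[0,0,0],[0,-3.6,0.5],8.8],
    [[0,0,0],[0,-3.6,0.5],8.8],
    [[0,0,0],[0,-3.6,0.5],8.8],
  ],
)

```text
clock: 5.03
tool_pos: [0.5167, 0.1436, 0.2505]
eef_rot: [-0.705, 0.039, 0.707, 0.037]
contact_force: [0.8, 0.2, -0.8]
opening: 0.999
```

Request:
drive_tool(
  deltas=[
    [[0,0,0],[0,-3.6,0.5],8.8],
    [[0,0,0],[0,-3.6,0.5],8.8],
    [[0,0,0],[0,-3.6,0.5],8.8],
    [[0,0,0],[0,-3.6,0.5],8.8],
    [[0,0,0],[0,-3.6,0.5],8.8],
    [[0,0,0],[0,-3,0.5],8.8],
    [[0,0,0],[0,0,0],8.8],
  ],
)

```text
clock: 5.62
tool_pos: [0.5079, 0.3627, 0.2498]
eef_rot: [-0.705, 0.033, 0.708, 0.036]
contact_force: [-0.4, 1.0, -0.2]
opening: 1.0
```

```bash
cat >> h.py <<'E'
from scipy.spatial.transform import Rotation as R
def to(x,y,z,yaw):
    "cm in tool axes to world target, and turn about tool x to bring jaw axis to yaw (deg)"
    st=r.get_state(); M=R.from_quat(st["eef_rot"]).as_matrix()
    a=np.degrees(np.arctan2(M[1,1],M[0,1])); t=(a-yaw+90)%180-90
    print("clock",st["clock"],"pos",st["tool_pos"].round(4),"F",np.round(st["contact_force"],1),"open",st["opening"],"q7",st["q"][6])
    print("tilt",M[:,0].round(3),"jaw",a.round(1),"turn x",t.round(1),"shift cm",(M.T@(np.array([x,y,z])-st["tool_pos"])*100).round(2))
E
python3 -c "
from h import *
to(.5075,.3725,.073,83.5)
s=snap('top'); save('abv',cv2.resize(s['color'][170:350,70:310],None,fx=3,fy=3))"
```

```text
clock 5.6167 pos [0.5079 0.3627 0.2498] F [-0.4  1.  -0.2] open 1.0001350685913364 q7 -2.316598751948706
tilt [-0.004  0.004 -1.   ] jaw -95.6 turn x 0.9 shift cm [17.68 -0.9   0.05]
```

View pics/abv.png

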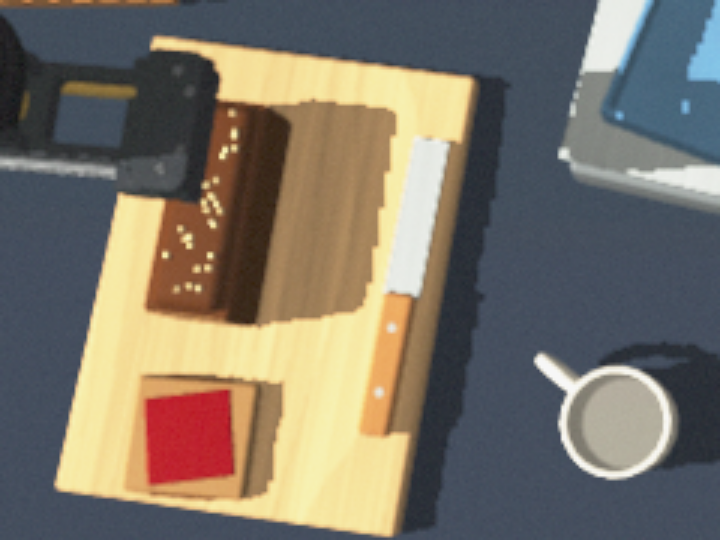

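Request:
drive_tool(
  deltas=[
    [[0.9,0,0],[3,-0.5,0],8.8],
    [[0,0,0],[3,-0.2,0],8.8],
    [[0,0,0],[3,0,0],8.8],
    [[0,0,0],[3,0,0],8.8],
    [[0,0,0],[2,0,0],8.8],
    [[0,0,0],[0,0,0],8.8],
    [[0,0,0],[0,0,0],8.8],
  ],
)

```text
clock: 6.25
tool_pos: [0.5119, 0.3591, 0.1104]
eef_rot: [-0.705, 0.046, 0.707, 0.044]
contact_force: [1.2, -0.3, 0.3]
opening: 1.0
```

```bash
python3 -c "
from h import *
to(.5075,.3725,.059,83.5)
s=snap('scene'); save('low',cv2.resize(s['color'][100:240,320:480],None,fx=4,fy=4))"
```

```text
clock 6.25 pos [0.5119 0.3591 0.1104] F [ 1.2 -0.3  0.3] open 0.9999890166620117 q7 -2.3302838518088147
tilt [-0.003 -0.003 -1.   ] jaw -97.3 turn x -0.8 shift cm [ 5.14 -1.29  0.6 ]
```

View pics/low.png

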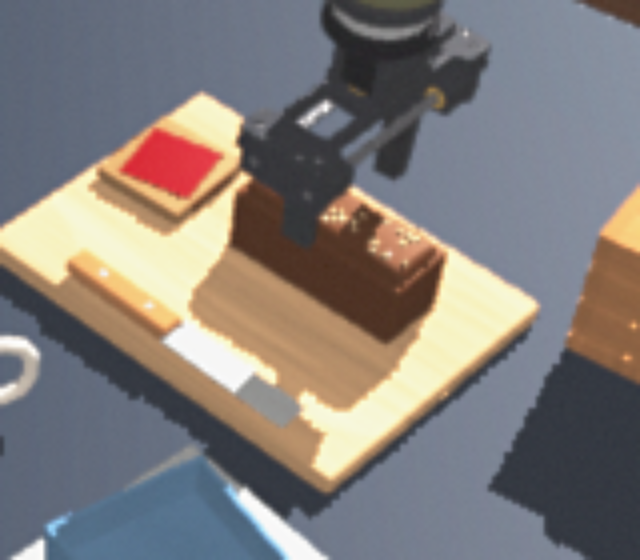

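Request:
drive_tool(
  deltas=[
    [[-0.5,0,0],[0,-0.7,0.3],8.8],
    [[0,0,0],[0,-0.5,0.2],8.8],
    [[0,0,0],[0,0,0],8.8],
    [[0,0,0],[0,0,0],8.8],
  ],
)

```text
clock: 6.63
tool_pos: [0.5091, 0.3752, 0.1127]
eef_rot: [0.706, -0.041, -0.706, -0.042]
contact_force: [-1.0, -0.1, -0.2]
opening: 0.997
```

Request:
drive_tool(
  deltas=[
    [[0,0,0],[2,0,0],8.8],
    [[0,0,0],[2,0,0],8.8],
    [[0,0,0],[1.1,0,0],8.8],
    [[0,0,0],[0,0,0],8.8],
    [[0,0,0],[0,0,0],8.8],
  ],
)

```text
clock: 7.05
tool_pos: [0.5091, 0.3736, 0.0606]
eef_rot: [-0.706, 0.042, 0.706, 0.041]
contact_force: [1.1, 0.7, -0.7]
opening: 0.997
```

Positioned over the loaf with no contact. Now I close the jaws.

Request:
drive_tool(
  deltas=[
    [[0,0,0],[0.1,0,0],7],
    [[0,0,0],[0,0,0],6.4],
    [[0,0,0],[0,0,0],6],
    [[0,0,0],[0,0,0],5.5],
    [[0,0,0],[0,0,0],5],
    [[0,0,0],[0,0,0],5],
    [[0,0,0],[0,0,0],5],
    [[0,0,0],[0,0,0],5],
  ],
  force=30,
)

```text
clock: 7.72
tool_pos: [0.5095, 0.373, 0.0603]
eef_rot: [0.706, -0.042, -0.706, -0.042]
contact_force: [-1.6, -2.2, 5.9]
opening: 0.678
```

Request:
drive_tool(
  deltas=[
    [[0,0,0],[-1,0,0],5],
    [[0,0,0],[-2,0,0],5],
    [[0,0,0],[-3,0,0],5],
    [[0,0,0],[-3,0,0],5],
    [[0,0,0],[-3,0,0],5],
    [[0,0,0],[-2,0,0],5],
    [[0,0,0],[0,0,0],5],
    [[0,0,0],[0,0,0],5],
  ],
)

```text
clock: 8.38
tool_pos: [0.5092, 0.3744, 0.2003]
eef_rot: [0.706, -0.041, -0.706, -0.042]
contact_force: [-0.2, -0.0, -3.7]
opening: 0.68
```

```bash
python3 -c "
from h import *
to(.6254,.0121,.2,68.4)
s=snap('scene'); save('lift',cv2.resize(s['color'][80:240,300:500],None,fx=3,fy=3))"
```

```text
clock 8.3833 pos [0.5092 0.3744 0.2003] F [-0.2 -0.  -3.7] open 0.6797232380136247 q7 -2.3446397099328786
tilt [ 0.001  0.002 -1.   ] jaw -96.7 turn x 14.9 shift cm [-2.000e-02  3.462e+01 -1.579e+01]
```

View pics/lift.png

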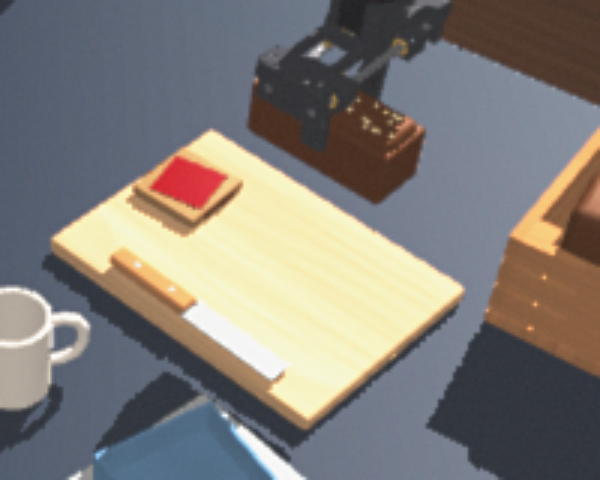

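Request:
drive_tool(
  deltas=[
    [[0,0,0],[0,1.5,-0.7],5],
    [[0,0,0],[0,3,-1.4],5],
    [[0,0,0],[0,3,-1.4],5],
    [[0,0,0],[0,3,-1.4],5],
    [[0,0,0],[0,3,-1.4],5],
    [[0,0,0],[0,3,-1.4],5],
    [[0,0,0],[0,3,-1.4],5],
    [[0,0,0],[0,3,-1.4],5],
    [[0,0,0],[0,3,-1.4],5],
    [[0,0,0],[0,3,-1.4],5],
    [[0,0,0],[0,3,-1.4],5],
    [[0,0,0],[0,3,-1.1],5],
  ],
)

```text
clock: 9.43
tool_pos: [0.6247, 0.011, 0.197]
eef_rot: [-0.704, 0.042, 0.707, 0.042]
contact_force: [1.1, 0.4, -3.3]
opening: 0.677
```

Request:
drive_tool(
  deltas=[
    [[4,0,0],[0,0,0],5],
    [[4,0,0],[0,0,0],5],
    [[4,0,0],[0,0,0],5],
    [[3,0,0],[0,0,0],5],
    [[0,0,0],[0,0,0],5],
    [[0,0,0],[0,0,0],5],
  ],
)

```text
clock: 9.93
tool_pos: [0.6243, 0.0128, 0.1976]
eef_rot: [-0.693, 0.133, 0.696, 0.132]
contact_force: [-0.5, 0.2, -3.0]
opening: 0.678
```

```bash
python3 -c "
from h import *
to(.6254,.0121,.15,68.4)
a=snap('top');b=snap('scene')
g=lambda i,y,x:cv2.resize(i['color'][y:y+150,x:x+130],None,fx=3,fy=3,interpolation=cv2.INTER_CUBIC)
save('over',np.hstack([g(a,90,250),g(b,170,310)]))"
```

```text
clock 9.9333 pos [0.6243 0.0128 0.1976] F [-0.5  0.2 -3. ] open 0.6782584055626555 q7 -1.9855709900034249
tilt [-0.004 -0.    -1.   ] jaw -111.7 turn x -0.1 shift cm [ 4.76  0.01 -0.15]
```

View pics/over.png

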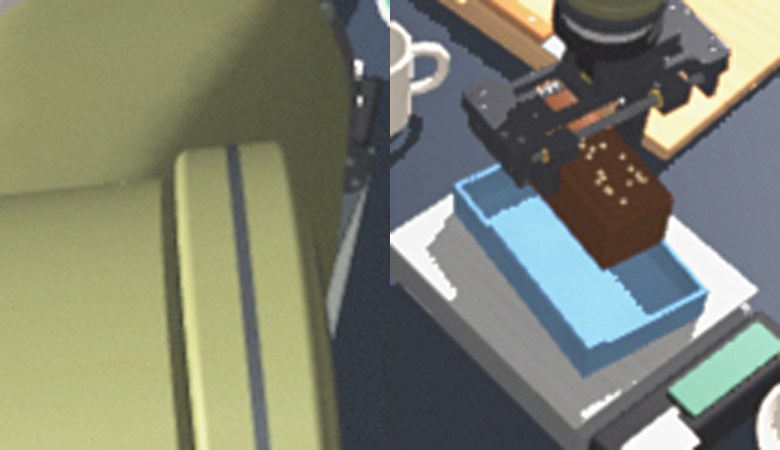

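```bash
python3 -c "
from h import *
s=snap('scene')
for n,u,v,z,e in (('loafFR',215,268,.155,(.6828,-.0424)),('loafFL',279,240,.155,(.7048,.0134)),('dishFR',198,347,.104,(.692,-.075)),('dishFL',317,295,.104,(.736,.029)),('dishNR',64,185,.104,(.514,-.0057))):
    print(n,ray(s,310+u/3,170+v/3,z)[:2].round(4),'expected',e)
to(.6254,.0121,.15,68.4)"
```

```text
loafFR [ 0.6799 -0.0326] expected (0.6828, -0.0424)
loafFL [0.7041 0.0185] expected (0.7048, 0.0134)
dishFR [ 0.6935 -0.0676] expected (0.692, -0.075)
dishFL [0.7405 0.028 ] expected (0.736, 0.029)
dishNR [ 0.5215 -0.0019] expected (0.514, -0.0057)
clock 10.0833 pos [0.625  0.0127 0.1988] F [ 0.2  0.1 -3.3] open 0.6785015478549683 q7 -1.9859920810921856
tilt [-0.002 -0.    -1.   ] jaw -111.7 turn x -0.1 shift cm [ 4.88  0.03 -0.07]
```

Request:
drive_tool(
  deltas=[
    [[0,0,0],[2,0,-0.1],5],
    [[0,0,0],[2,0,0],5],
    [[0,0,0],[1.5,0,0],5],
    [[0,0,0],[1,0,0],5],
    [[0,0,0],[0.7,0,0],5],
    [[0,0,0],[0.4,0,0],5],
    [[0,0,0],[0,0,0],5],
    [[0,0,0],[0,0,0],5],
  ],
)

```text
clock: 10.75
tool_pos: [0.6269, 0.0122, 0.1242]
eef_rot: [0.695, -0.133, -0.694, -0.134]
contact_force: [-0.4, 0.4, -3.0]
opening: 0.68
```

Request:
drive_tool(
  deltas=[
    [[0,0,0],[0.2,0,0],5],
    [[0,0,0],[0.2,0,0],5],
    [[0,0,0],[0,0,0],5],
    [[0,0,0],[0,0,0],5],
  ],
)

```text
clock: 11.08
tool_pos: [0.6265, 0.0123, 0.1199]
eef_rot: [0.694, -0.133, -0.694, -0.133]
contact_force: [-0.5, 0.2, -4.0]
opening: 0.676
```

Request:
drive_tool(
  deltas=[
    [[0,0,0],[0.2,0,0],5],
    [[0,0,0],[0.1,0,0],5],
    [[0,0,0],[0,0,0],5],
    [[0,0,0],[0,0,0],5],
  ],
)

```text
clock: 11.42
tool_pos: [0.6263, 0.0122, 0.1166]
eef_rot: [-0.694, 0.134, 0.694, 0.133]
contact_force: [-0.4, -0.1, -3.1]
opening: 0.68
```

Request:
drive_tool(
  deltas=[
    [[0,0,0],[0.1,0,0],5],
    [[0,0,0],[0,0,0],5],
    [[0,0,0],[0,0,0],5],
  ],
)

```text
clock: 11.67
tool_pos: [0.6265, 0.0122, 0.1163]
eef_rot: [0.695, -0.133, -0.694, -0.133]
contact_force: [-1.7, 0.5, 3.4]
opening: 0.682
```

Request:
drive_tool(
  deltas=[
    [[0,0,0],[0,0,0],6.2],
    [[0,0,0],[0,0,0],6.4],
    [[0,0,0],[0,0,0],6.6],
    [[0,0,0],[0,0,0],6.6],
    [[0,0,0],[0,0,0],6.6],
  ],
)

```text
clock: 12.08
tool_pos: [0.6265, 0.0122, 0.1157]
eef_rot: [0.694, -0.134, -0.694, -0.133]
contact_force: [0.2, 0.3, 0.6]
opening: 0.748
```

Request:
drive_tool(
  deltas=[
    [[0,0,0],[-0.5,0,0],6.8],
    [[0,0,0],[-1,0,0],7],
    [[0,0,0],[-2,0,0],7.5],
    [[0,0,0],[-3,0,0],8.5],
    [[0,0,0],[-3,0,0],8],
    [[0,0,0],[-3,0,0],8],
    [[0,0,0],[0,0,0],5],
  ],
)

```text
clock: 12.67
tool_pos: [0.6303, 0.0121, 0.248]
eef_rot: [0.699, -0.133, -0.69, -0.135]
contact_force: [0.6, -0.2, 0.5]
opening: 0.858
```

```bash
python3 -c "
from h import *
to(.5034,-.421,.235,107)
b=snap('scene')
g=lambda i,y,x:cv2.resize(i['color'][y:y+150,x:x+150],None,fx=3,fy=3,interpolation=cv2.INTER_CUBIC)
save('rel',g(b,190,300))"
```

```text
clock 12.6667 pos [0.6303 0.0121 0.248 ] F [ 0.6 -0.2  0.5] open 0.8582277354818939 q7 -1.988363890952905
tilt [ 0.013  0.    -1.   ] jaw -111.8 turn x -38.8 shift cm [ 1.12 44.93 -4.28]
```

View pics/rel.png

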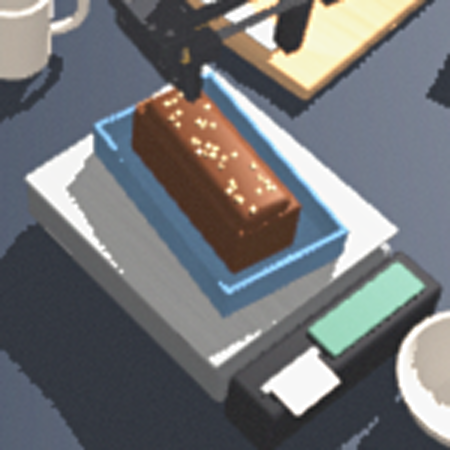

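Request:
drive_tool(
  deltas=[
    [[0,0,0],[0,2.5,-0.3],4],
    [[0,0,0],[0,3.5,-0.3],0],
    [[0,0,0],[0,3.5,-0.3],0],
    [[0,0,0],[0,3.5,-0.3],0],
    [[0,0,0],[0,3.5,-0.3],0],
    [[0,0,0],[0,3.5,-0.3],0],
    [[0,0,0],[0,3.5,-0.3],0],
    [[0,0,0],[0,3.5,-0.4],0],
    [[0,0,0],[0,3.5,-0.4],0],
    [[0,0,0],[0,3.5,-0.4],0],
    [[0,0,0],[0,3.5,-0.4],0],
    [[0,0,0],[0,3.5,-0.4],0],
  ],
  force=20,
)

```text
clock: 13.72
tool_pos: [0.5112, -0.385, 0.2402]
eef_rot: [-0.694, 0.133, 0.695, 0.134]
contact_force: [0.7, -0.7, 0.0]
opening: 0.002
```

Request:
drive_tool(
  deltas=[
    [[0,0,0],[0,3.5,-0.4],0],
    [[0,0,0],[0,0.5,0],0],
    [[0,0,0],[0,0,0],0],
    [[0,0,0],[0,0,0],0],
    [[0,0,0],[0,0,0],0],
  ],
)

```text
clock: 14.13
tool_pos: [0.5023, -0.42, 0.2403]
eef_rot: [-0.694, 0.132, 0.695, 0.133]
contact_force: [0.0, 0.3, -0.1]
opening: 0.006
```

```bash
python3 -c "
from h import *
to(.503,-.4205,.1,68)"
```

```text
clock 14.1333 pos [ 0.5023 -0.42    0.2403] F [ 0.   0.3 -0.1] open 0.005553789265769849 q7 -1.3104073225393804
tilt [ 0.     0.002 -1.   ] jaw -111.6 turn x 0.4 shift cm [14.03  0.06 -0.09]
```

Request:
drive_tool(
  deltas=[
    [[0,0,0],[3,0,-0.1],0],
    [[0,0,0],[3,0,0],0],
    [[0,0,0],[3,0,0],0],
    [[0,0,0],[3,0,0],0],
    [[0,0,0],[2,0,0],0],
    [[0,0,0],[0,0,0],0],
    [[0,0,0],[0,0,0],0],
  ],
)

```text
clock: 14.72
tool_pos: [0.5029, -0.4205, 0.1002]
eef_rot: [-0.694, 0.132, 0.695, 0.133]
contact_force: [0.7, 0.5, -0.5]
opening: 0.005
```

Request:
drive_tool(
  deltas=[
    [[0,0,0],[1,0,0],0],
    [[0,0,0],[1,0,0],0],
    [[0,0,0],[0.6,0,0],0],
    [[0,0,0],[0.4,0,0],0],
    [[0,0,0],[0,0,0],0],
    [[0,0,0],[0,0,0],0],
  ],
)

```text
clock: 15.22
tool_pos: [0.504, -0.4233, 0.0752]
eef_rot: [0.696, -0.134, -0.693, -0.133]
contact_force: [-4.7, 4.1, 24.7]
opening: 0.004
```

Bottomed at the same height as yellow did, with 25 N. Now I lift away.

Request:
drive_tool(
  deltas=[
    [[0,0,0],[-1,0,0],0],
    [[0,0,0],[-2,0,0],0],
    [[0,0,0],[-3,0,0],0],
    [[0,0,0],[-4,0,0],0],
    [[0,0,0],[-4,0,0],0],
    [[0,0,0],[0,-3,3],0],
    [[0,0,0],[0,0,4],0],
    [[0,0,0],[0,0,4],0],
    [[0,0,0],[0,0,0],0],
    [[0,0,0],[0,0,0],0],
  ],
)

```text
clock: 16.05
tool_pos: [0.4082, -0.3536, 0.2108]
eef_rot: [-0.693, 0.134, 0.696, 0.134]
contact_force: [1.5, -0.9, -0.0]
opening: 0.005
```

```bash
python3 -c "
from h import *
to(.503,-.4205,.1,68)
b=snap('scene');a=snap('top'); c=np.hstack([a['color'],b['color']]); save('end',cv2.resize(c[60:420],None,fx=.625,fy=.625,interpolation=cv2.INTER_AREA))"
```

```text
clock 16.05 pos [ 0.4082 -0.3536  0.2108] F [ 1.5 -0.9 -0. ] open 0.004738357826863548 q7 -1.3183002045795433
tilt [-0.003  0.002 -1.   ] jaw -111.9 turn x 0.1 shift cm [ 11.04   2.68 -11.34]
```

View pics/end.png

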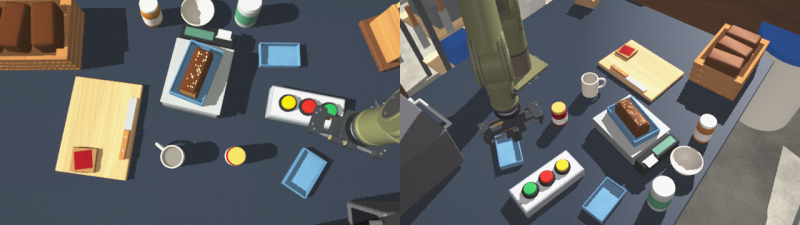

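All as wanted: the loaf lies in the dish on the pan, the buttons are up, the other things have not moved, and the arm is clear.

```bash
python3 -c "
from plant import r
print(r.finish_job())"
```

```text
the job is handed in; nothing more can be done
None
```

The job is done and handed in after about 16 s of robot time; no verdict was reported. I pressed yellow to its stop with only the empty dish on the scale. I then set the loaf upright in the blue dish, released it, and pressed green to its stop.

**Last checks:**
- **End pictures:** the loaf lies flat in the dish on the pan, and all three buttons look up. The jar, mug, knife and slice look unmoved by eye, and the arm is clear.
- **Button presses:** both buttons stopped at the same tool height of 75 mm, with about 20 N on yellow and 25 N on green. The yellow spring then followed the tool back up.

**What disagreed:**
- **Finger length:** the closed fingertips reached about 6 mm further than the stated 11 mm. I inferred this from the button stop and did not measure it directly.
- **Camera views:** the two views differed by about 5 mm on the loaf and the dish, which was well inside the tolerances.

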